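# Set the bench slicer's thickness slide

## Task

Set the slicer to the thickness that the cook has marked: pull the black knob of the thickness slide out of its notch, slide it along, and let it drop into the notch at the upright steel tab (the other notches have flat round studs). It must be fully down in that notch, not perched on a ridge between notches; leave the food and the mug near the slicer where they are.

Things in the scene. Friction and masses are not known exactly. Their poses are not given: they have to be found in the camera images.
- slicer: Grey bench slicer, fixed, about 230 (x) x 190 (y) x 184 (z) mm. Origin: on the worktop under its middle; z up, -x its front. Its control face slopes, rising towards +x at 35 degrees (0.61 rad), so its outward normal n = (-0.573, 0, 0.820) leans 35 degrees from vertical to the front.
- slot_mid (a point): Middle of the slot of the thickness slide, on the face, at (-80, 0, 66) mm in the slicer frame. The slot runs along the slicer's y. Five notches, spaced unevenly (neighbours 20 to 35 mm apart), lie hidden under the black seal strip; each is within 7 mm along y of its mark, so it must be felt for. A notch is 11 mm wide, 8 mm deep, steep sided: a knob that is down cannot be pushed along.
- deck_edge (a point): Middle of the lower front edge of the metal slicing deck that overhangs the face: at (-82, 0, 163) mm in the slicer frame; the deck is 186 mm wide along y and up to 21 mm high from there. A tool pointing straight down at the knob hits it; a tool held along n passes in front of it.
- knob_grip (a point): Middle of the black grip of the slide knob: a ribbed block 24 mm along the slot (slicer y), 18 mm up the slope, 26 mm along n. The point lies 23 mm off the face along n when the knob is down, and moves with it. Under the grip, on the face, is a steel carriage plate, 34 mm along y by 26 mm, 3.3 mm thick; the gap between plate and grip is 7 mm.
- knob (a joint): How far the knob is pulled out along n, in m: 0 fully down in a notch; 0.008 when its pin (8 mm round) rests on a ridge between notches; 0.009 and more is clear of the ridges; 0.014 is the stop. A spring pulls it down with 3.8 N at 0, growing to 5.9 N at 0.014; released, it snaps down.
- carriage (a joint): Position of the slide along the slot, in m, towards the slicer's +y; 0 at slot_mid; stops at -0.063 and 0.063. It starts in the middle notch of five. Sliding friction about 1 N with the pin clear, 2 to 3 N with the pin on a ridge. Let down on the ridge beside a notch and pushed gently along, the knob drops in by itself and then stops dead.
- tab: The wanted setting: an upright steel tab fixed on the face, 5 mm thick along y, 20 mm along the slope, 13 mm high. Origin: middle of its foot, 36 mm down the slope from the slot's middle line; axes as the slicer's. It marks one of the four notches other than the middle one; the other notches have flat round steel studs, 8 mm across, 3 mm high, in the same row.
- garlic: Garlic bulb, about 48 x 50 x 51 mm, loose, in front of the slicer; origin under its middle. Bystander.
- lemon: Lemon, about 78 x 55 x 56 mm, loose, in front of the slicer; origin under its middle. Bystander.
- onion: Onion, about 84 x 88 x 94 mm, loose, beside the slicer (its +y side); origin under its middle. Bystander.
- mug: Speckled mug, about 86 x 119 x 100 mm with its handle, loose, beside the slicer (its -y side); origin under its middle. Bystander.

How it is judged:
By the outcome, as a careful person would: the job done as asked, in the order asked, and still so for the second after the job is handed in, with the robot touching nothing.
It also fails if it takes over 35 s, if anything falls off the work surface, if the arm or the gripper's body presses on something with over 40 N, if the wrist force passes 120 N, or if a joint passes its speed limit or range.

## Robot

A 7-joint arm with a two-finger parallel gripper is mounted at the origin on a cart in front of the work surface, level with it; the furniture and walls round the work are solid. World frame = base frame: x ahead of the robot, y to its left, z up, the work surface at z = 0. Lengths are in mm, angles in degrees, forces in N, time in s.
With the tool pointing down it reaches from about 425 to 1025 mm from the base axis. Payload 9.4 kg.
Tool frame: the origin (TCP) lies between the finger pads, 19 mm behind the fingertips; this is the grasp point; z points along the fingers, y is the line along which they close (so a half turn about z gives the same grasp; the last joint's range is limited). The gripper opens to 93 mm and grips with 3 to 60 N. Pads are 15 mm wide; open, the fingers measure 128 mm over their backs; the gripper's body (75 mm by 188 mm) begins 65 mm behind the grasp point.
Start: joints at [66.824, 34.337, -0.143, 91.639, 0.103, 54.024, -4.572], TCP at [233.413, -686.398, 237.418] pointing down, gripper open.
Joint ranges: [-147.43, 147.43], [-19.82, 112.94], [-74.19, 73.91], [6.32, 146.72], [-59.91, 239.91], [6.04, 106.73], [-150.56, 150.56]. Speed limits (degrees/s): [127.2, 127.2, 172.46, 172.46, 180, 180, 180].

## Interface

Orientations are given as [roll, pitch, yaw] about the fixed x, y, z axes, in that order (R = Rz(yaw) Ry(pitch) Rx(roll)).
In Python, from bench import sense, snapshot, r, boxes_of, outline_of, tip_of gives the robot as it stands.
- The arm moves only by the shell command python3 -m pendant 'ROWS' [FORCE]. ROWS is JSON, a list of rows, each an object of numbers: "tx", "ty", "tz": the shift along the tool's x, y, z in cm; "ax", "ay", "az": the turn, a rotation vector about the tool's x, y, z in degrees; "claw": the opening, from 0 (shut) to 1 (fully open). In form: [{"tx": .., "ty": .., "tz": .., "ax": .., "ay": .., "az": .., "claw": ..}, ...]. A call has 1 to 5 rows; each row shifts and turns the commanded pose from where the row before left it, along the tool's axes as they then stand; what a row does not reach is not made up. A row lasts 1/10 s, in which the tool goes at most 50 mm and 8.59 degrees, less where a joint would pass 70% of its speed; a pose out of reach is approached as far as the arm can. A call with a gripper value outside its range is refused whole. The fingers move at their own pace and stop on an object; FORCE is the grip in N (left out, the last holds). Time passes only in rows, so rows that do not move let the fingers close. It gives the time, the measured TCP pose, the force, the opening and the grip force at its end, in the units of the state.
- sense(): the state, without advancing time (a new reading comes with each control period).
- snapshot(name): name is "scene" or "top"; returns a dict with "image" (400x640x3 uint8, red, green, blue), "depth" (400x640 float32, mm along the optical axis (not along the pixel's ray), 0 where there is no reading), "mtx" (3x3 intrinsics, pixels), "R" (3x3) and "t" (3): a world point X has camera coordinates R X + t. Camera axes: x right, y down, z forward; pixel columns grow to the right and rows downward; lengths in mm; the calibration is good to about 2 mm. A picture is of the moment at which its call begins.
- r.job_done(): hands the job in; it is judged then, once.
Trained networks look in a picture, given as the dict that the camera call returned (one of the last four; its "shot" number tells which), for a name from the list of things; names that differ only in an ending like _2 or _b are one class to them, and where a whole thing is asked for, a point or a joint stands for the part that bears it (a point fixed in the world has none). Each returns a list of dicts, best first, with "score" (0 to 1); they miss things now and then, are a little off and sometimes report something else, mostly with a low value. They report only what shows in the picture. A call takes as long as a camera call.
- boxes_of(picture, target): "extent" ([left, top, right, bottom] in pixels, round what is visible of it).
- outline_of(picture, target): "region" (400x640 bool, what is visible of it) and "extent" ([left, top, right, bottom] in pixels, round what is visible of it).
- tip_of(picture, target): "point" ([row, column] in pixels: a listed point, or the origin of a listed thing).
The state is a dict: "t": time; "joints": joint angles; "joint_vel": joint speeds; "joint_efforts": joint torques, N m; "ee_pos": TCP position; "ee_rot": TCP orientation; "force": force on the tool from outside, world axes, zero at the start; "wrist_torque": the same for the moment, N m; "width": opening from 0.0 (shut) to 1.0 (fully open); "grasp_force": force on a finger pad.
Only numpy, scipy, OpenCV 4.12 (cv2) and the standard library are available. Lean on these libraries where they do the work, as an engineer would, in place of code of your own. Each camera call takes 0.05 s, during which the arm holds its last target. There are 200 camera calls.

## Working session

There is one attempt and no reset: what is moved stays moved. The work goes in short steps, Python scripts to look and compute and a shell command to move; the robot and the scene stay as the last step left them, time stands still between calls to the robot, and variables do not carry over. Pictures are saved under pics/ and viewed, at most 10 in all, crops included, and the job is handed in when it is done.

```bash
mkdir -p pics; cat > h.py <<'E'
import numpy as np, cv2
from bench import *
from scipy.spatial.transform import Rotation as Ro
def save(p,n): cv2.imwrite(f'pics/{n}.png',p['image'][:,:,::-1])
def world(p,row,col,d=None):
    if d is None:
        w=p['depth'][int(row)-2:int(row)+3,int(col)-2:int(col)+3]; w=w[w>0]; d=np.median(w)
    c=np.linalg.inv(p['mtx'])@np.array([col,row,1.])*d
    return p['R'].T@(c-p['t'])
E
python3 - <<'E'
from h import *
s=sense();print(s['t'],s['ee_pos'],s['ee_rot'],s['force'])
for n in('scene','top'):
    p=snapshot(n);save(p,n+'0')
    for t in('slicer','slot_mid','deck_edge','knob_grip','tab','garlic','lemon','onion','mug'):
        try:
            q=tip_of(p,t)[:2]
            for k in q:print(n,t,round(k['score'],2),np.round(k['point'],1),world(p,*k['point']).round(1))
        except Exception as e:print(n,t,e)
E
```

```text
0.0 [ 233.25061263 -685.96720863  236.54913668] [-1.79910075e+02  7.14945710e-03  1.87826107e+01] [-0.05109903  0.63426906 -0.56265384]
scene slicer 0.77 [228.4 319.7] [588.3  41.3  82.5]
scene deck_edge 0.79 [187.3 354.4] [ 570.  -124.9   89.5]
scene knob_grip 0.63 [216.3 350.8] [539.8 -24.4  85. ]
scene tab 0.39 [239.8 346.1] [532.1  18.5  50.9]
scene garlic 0.81 [285.7 370.3] [444.3  94.1  18.8]
scene lemon 0.73 [239.8 404.3] [416.9 -67.4  24.1]
scene onion 0.69 [271.9 273.4] [633.  174.6  52.1]
top slot_mid 0.57 [223.9 347.9] [557.2 -31.4  74.4]
top deck_edge 0.76 [223.5 351.9] [558.  -41.   73.3]
top knob_grip 0.6 [230.4 351. ] [538.5 -36.8  98.3]
top tab 0.57 [237.8 329.9] [528.1  12.6  49.5]
top tab 0.35 [229.3 351.2] [541.2 -37.4  97.3]
top garlic 0.51 [272.5 310.5] [446.7  62.4  38.7]
top lemon 0.6 [279.7 373.4] [425.  -86.7  53.7]
top onion 0.87 [196.7 280.5] [630.2 129.3  69.1]
top mug 0.79 [208.7 430.5] [ 598.2 -245.9    7.5]
```

```bash
python3 - <<'E'
import cv2
a=cv2.imread('pics/scene0.png')[130:310,230:470];b=cv2.imread('pics/top0.png')[170:310,250:460]
cv2.imwrite('pics/a.png',cv2.resize(a,None,fx=3.3,fy=3.3,interpolation=2))
cv2.imwrite('pics/b.png',cv2.resize(b,None,fx=3.8,fy=3.8,interpolation=2))
E
```

```text
(no output)
```

View pics/a.png

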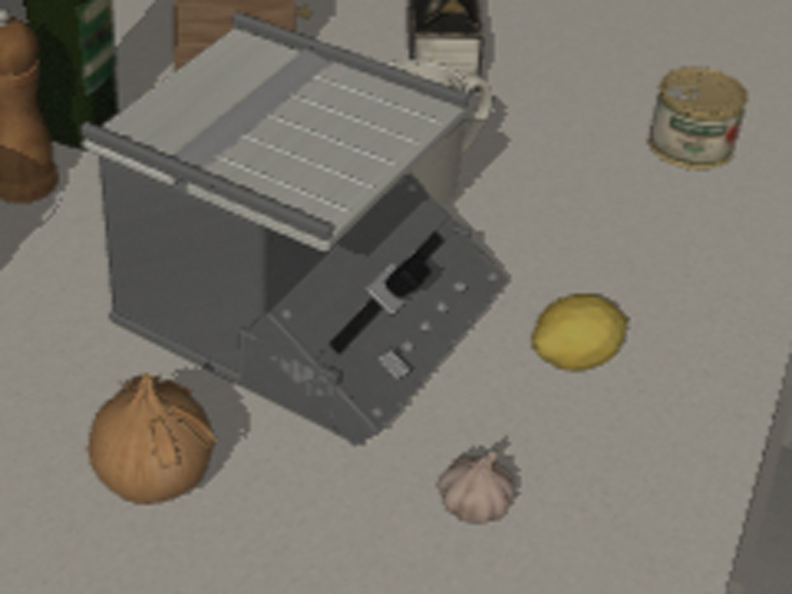

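View pics/b.png

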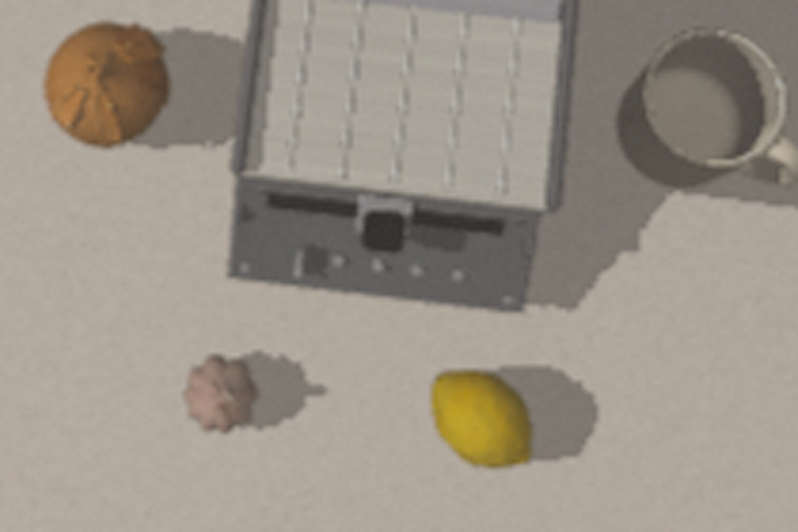

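The first picture shows the tab at about (395,362) in the scene crop, at the +y end of the stud row. In the top crop it is at (313,262), with studs at x = 338, 378, 416 and 458, so the target is the outermost +y notch. The knob is at (383,230). Next I fit the face plane.

```bash
cat > fit.py <<'E'
from h import *
def cloud(p):
    v,u=np.mgrid[0:400,0:640]; d=p['depth']
    c=np.stack([u,v,np.ones_like(u)],-1)@np.linalg.inv(p['mtx']).T*d[...,None]
    return (c-p['t'])@p['R'], d>0   # R^T(c-t)
E
python3 - <<'E'
from fit import *
for n in('top','scene'):
    p=snapshot(n);W,ok=cloud(p)
    g=p['image'].astype(int)
    # box around face
    m=ok&(W[...,0]>440)&(W[...,0]<640)&(W[...,1]>-140)&(W[...,1]<90)&(W[...,2]>15)&(W[...,2]<105)
    P=W[m]; best=0;rng=np.random.default_rng(0)
    for yaw in np.radians(np.arange(-15,10,.5)):
        nn=np.array([-.5736*np.cos(yaw),-.5736*np.sin(yaw),.8192]); h=P@nn
        hist,e=np.histogram(h,np.arange(h.min(),h.max(),1.)); hs=np.convolve(hist,[1,1,1],'same')
        if hs.max()>best: best=hs.max();by=yaw;bn=nn;h0=e[hs.argmax()]+.5
    I=P[abs(P@bn-h0)<4]; c=I.mean(0); sv=np.linalg.svd(I-c)[2][2]; sv*=np.sign(sv[2])
    print(n,best,len(I),'yaw',np.degrees(by),h0,'free n',sv.round(3),np.degrees(np.arctan2(-sv[1],-sv[0])),c.round(1), 'resid',np.std((I-c)@sv))
    # deck
    D=W[ok&(W[...,2]>155)&(W[...,2]<200)&(W[...,0]>480)&(W[...,0]<760)&(abs(W[...,1]+20)<130)]
    r=cv2.minAreaRect(D[:,:2].astype(np.float32)); print('deck',r,D[:,2].min(),np.median(D[:,2]))
    np.savez(n+'.npz',W=W,ok=ok,im=p['image'])
    yaw=np.arctan2(-sv[1],-sv[0]) 
    for yaw in (by,):
        ys=np.array([-np.sin(yaw),np.cos(yaw),0]); H=(W-c)@bn-np.median((I-c)@bn)
        k=m&(H>27)&(H<45)&(g.sum(-1)<200); Q=W[k]; print('knob top',k.sum(),np.median(H[k]),Q.mean(0).round(1),'y ext',np.percentile(Q@ys,[2,98]), 'slope ext',np.percentile(Q@np.cross(ys,bn),[2,98]))
        k=m&(H>9)&(H<18)&(W[...,1]>-10); Q=W[k]; print('tab',k.sum(),Q.mean(0).round(1),np.percentile(Q@ys,[2,50,98]))
E
```

```text
top 1175 1913 yaw -9.0 -262.9754318695814 free n [-0.57   0.089  0.817] -8.899871770495054 [535.5 -35.7  53.3] resid 1.6518225031742513
deck ((650.2803955078125, -52.47908020019531), (186.4178009033203, 200.5668487548828), 81.13589477539062) 162.28845667011197 174.84655892939662
knob top 78 34.67771368644158 [536.4 -35.2  95.7] y ext [37.95269278 59.8347829 ] slope ext [484.73609412 501.04239587]
tab 16 [525.9  17.7  56. ] [ 97.37683664  99.64928623 102.04346111]
scene 1908 2717 yaw -9.0 -261.0844071539309 free n [-0.566  0.09   0.82 ] -8.993732324236051 [549.9 -28.5  64.6] resid 1.4589769350443706
deck ((647.6007080078125, -50.7745361328125), (188.0611572265625, 201.4139862060547), 81.57593536376953) 155.11990923582206 175.28027048056788
knob top 73 34.90631277907354 [531.9 -29.8  94.1] y ext [39.14140548 62.47309148] slope ext [481.42738964 497.74233262]
tab 23 [522.8  18.7  56.3] [ 97.80046149 100.36607969 103.85609685]
```

```bash
cat > go.py <<'E'
from h import *
yaw=np.radians(-9.); c,s=np.cos(yaw),np.sin(yaw)
n=np.array([-.5736*c,-.5736*s,.8192]); ys=np.array([-s,c,0]); up=np.cross(ys,n)
Rt=np.stack([up,-ys,-n],1)
def slicer_xyz(a,b,h): return a*ys+b*up+(h-262)*n   # ys, upslope, height off face
def rem(target,quiet=0):
    st=sense(); R=Ro.from_euler('xyz',st['ee_rot'],degrees=True).as_matrix()
    p=np.array(st['ee_pos']); d=R.T@(target-p)/10
    rv=np.degrees(Ro.from_matrix(R.T@Rt).as_rotvec())
    f=np.array(st['force'])
    print('t',round(st['t'],2),'pos',p.round(1),'| s-frame ys,up,h',(p@ys).round(1),(p@up).round(1),(p@n+262).round(1),'| tool cm',d.round(2),'rot',rv.round(1),'F ys,up,n',(f@ys).round(1),(f@up).round(1),(f@n).round(1),'w',round(st['width'],3),'g',round(st['grasp_force'],1))
if __name__=='__main__':
    import sys; a=list(map(float,sys.argv[1:])) ; T=slicer_xyz(*a); print('target',T.round(1)); rem(T)
E
python3 go.py 50 490 150
```

```text
target [467.7 -23.5 189.3]
t 1.1 pos [ 233.4 -686.4  237.4] | s-frame ys,up,h -641.5 413.0 262.7 | tool cm [ 43.53 -55.22   4.81] rot [-8.5 34.3 26.9] F ys,up,n -0.1 0.1 -0.2 w 0.997 g 0.0
```

```bash
python3 -m pendant '[{"tx":2.9,"ty":-3.7,"tz":0},{"tx":2.9,"ty":-3.7},{"tx":2.9,"ty":-3.7},{"tx":2.9,"ty":-3.7},{"tx":2.9,"ty":-3.7}]' && python3 go.py 50 490 150
```

```text
$[0]: bad value
```

```bash
python3 -m pendant '[{"tx":2.9,"ty":-3.7,"tz":0},{"tx":2.9,"ty":-3.7},{"tx":2.9,"ty":-3.7},{"tx":2.9,"ty":-3.7},{"tx":2.9,"ty":-3.7}]' && python3 go.py 50 490 150
```

```text
$[0]: bad value
```

```bash
python3 -m pendant '[{"tx":2.9,"ty":-3.7,"tz":0,"ax":0,"ay":0,"az":0,"claw":1},{"tx":2.9,"ty":-3.7,"tz":0,"ax":0,"ay":0,"az":0,"claw":1},{"tx":2.9,"ty":-3.7,"tz":0,"ax":0,"ay":0,"az":0,"claw":1},{"tx":2.9,"ty":-3.7,"tz":0,"ax":0,"ay":0,"az":0,"claw":1},{"tx":2.9,"ty":-3.7,"tz":0,"ax":0,"ay":0,"az":0,"claw":1}]' && python3 go.py 50 490 150
```

```text
t: 1.6
ee_pos: [311.5, -462.8, 237.6]
ee_rot: [180.0, -0.0, 18.8]
force: [0.6, -0.8, -0.2]
width: 0.999
grasp_force: 0.0
target [467.7 -23.5 189.3]
t 1.6 pos [ 311.5 -462.8  237.6] | s-frame ys,up,h -408.4 447.6 238.6 | tool cm [ 28.93 -36.58   4.82] rot [-8.5 34.3 26.9] F ys,up,n -0.7 0.5 -0.6 w 0.999 g 0.0
```

```bash
python3 -m pendant '[{"tx":2.9,"ty":-3.7,"tz":0,"ax":0,"ay":0,"az":0,"claw":1},{"tx":2.9,"ty":-3.7,"tz":0,"ax":0,"ay":0,"az":0,"claw":1},{"tx":2.9,"ty":-3.7,"tz":0,"ax":0,"ay":0,"az":0,"claw":1},{"tx":2.9,"ty":-3.7,"tz":0,"ax":0,"ay":0,"az":0,"claw":1},{"tx":2.9,"ty":-3.7,"tz":0,"ax":0,"ay":0,"az":0,"claw":1}]' && python3 -m pendant '[{"tx":0,"ty":0,"tz":0,"ax":-1.5,"ay":6.2,"az":4.8,"claw":0.8},{"tx":0,"ty":0,"tz":0,"ax":-1.5,"ay":6.2,"az":4.8,"claw":0.8},{"tx":0,"ty":0,"tz":0,"ax":-1.5,"ay":6.2,"az":4.8,"claw":0.6},{"tx":0,"ty":0,"tz":0,"ax":-1.5,"ay":6.2,"az":4.8,"claw":0.6},{"tx":0,"ty":0,"tz":0,"ax":-1.5,"ay":6.2,"az":4.8,"claw":0.6}]' && python3 go.py 50 490 150
```

```text
t: 2.1
ee_pos: [389.3, -241.1, 237.8]
ee_rot: [180.0, -0.0, 18.8]
force: [1.3, -0.8, -0.3]
width: 1.0
grasp_force: 0.0
t: 2.6
ee_pos: [392.1, -239.6, 241.3]
ee_rot: [179.2, -26.2, -0.7]
force: [0.4, -0.6, -0.2]
width: 0.625
grasp_force: 0.0
target [467.7 -23.5 189.3]
t 2.6 pos [ 392.1 -239.6  241.3] | s-frame ys,up,h -175.3 486.4 216.1 | tool cm [  4.26 -21.81   7.58] rot [-3.4  8.7  7.2] F ys,up,n -0.6 0.3 -0.4 w 0.625 g 0.0
```

```bash
python3 -m pendant '[{"tx":0,"ty":0,"tz":0,"ax":-1.7,"ay":4.4,"az":3.6,"claw":0.6},{"tx":0,"ty":0,"tz":0,"ax":-1.7,"ay":4.3,"az":3.6,"claw":0.6},{"tx":0,"ty":-4,"tz":1,"ax":0,"ay":0,"az":0,"claw":0.6},{"tx":0,"ty":-4,"tz":1,"ax":0,"ay":0,"az":0,"claw":0.6},{"tx":0,"ty":-4,"tz":1,"ax":0,"ay":0,"az":0,"claw":0.6}]' && python3 go.py 50 490 150
```

```text
t: 3.1
ee_pos: [410.0, -183.9, 270.3]
ee_rot: [-178.8, -29.9, -7.2]
force: [0.3, -0.4, -0.6]
width: 0.599
grasp_force: 0.0
target [467.7 -23.5 189.3]
t 3.1 pos [ 410.  -183.9  270.3] | s-frame ys,up,h -117.5 510.3 234.7 | tool cm [ -0.82 -16.46   9.22] rot [-2.2  5.1  1.4] F ys,up,n -0.4 -0.0 -0.7 w 0.599 g 0.0
```

```bash
python3 -m pendant '[{"tx":0,"ty":0,"tz":0,"ax":0,"ay":0,"az":0,"claw":0.6},{"tx":0,"ty":0,"tz":0,"ax":0,"ay":0,"az":0,"claw":0.6}]' && python3 go.py 50 490 150; python3 -c "
from h import *
print(np.round(sense()['joints'],1))"
```

```text
t: 3.3
ee_pos: [411.5, -180.9, 270.0]
ee_rot: [-178.9, -29.9, -6.6]
force: [-0.9, -0.4, -1.1]
width: 0.601
grasp_force: 0.0
target [467.7 -23.5 189.3]
t 3.3 pos [ 411.5 -180.9  270. ] | s-frame ys,up,h -114.3 511.0 233.8 | tool cm [ -0.75 -16.1    9.2 ] rot [-2.4  5.2  2. ] F ys,up,n -0.5 -1.3 -0.4 w 0.601 g 0.0
[ 46.2   7.5 -25.6 141.5 -59.8   6.1 -16.4]
```

```bash
cat > fk.py <<'E'
from h import *
import itertools,json,os
from scipy.optimize import least_squares
D=[([66.824,34.337,-.143,91.639,.103,54.024,-4.572],[233.413,-686.398,237.418],[-179.91,0.007,18.783])]
if os.path.exists('log.json'): D+=[tuple(x) for x in json.load(open('log.json'))]
def log():
    s=sense(); L=json.load(open('log.json')) if os.path.exists('log.json') else []
    L.append([list(map(float,s[k])) for k in('joints','ee_pos','ee_rot')]); json.dump(L,open('log.json','w'))
def fk(q,x,sg):
    b,h,L1,L2,L3,ty,a1,a2,a3=x; Rz=lambda a:Ro.from_euler('z',a,degrees=True); Ry=lambda a:Ro.from_euler('y',a,degrees=True)
    R=Rz(b+sg[0]*q[0]); p=np.array([0,0,h])
    R=R*Ry(q[1])*Rz(sg[1]*q[2]); p=p+R.apply([a1,0,L1])
    R=R*Ry(q[3]); p=p+R.apply([a2,0,0])
    R=R*Rz(sg[2]*q[4]); p=p+R.apply([0,0,L2])
    R=R*Ry(q[5]); p=p+R.apply([a3,0,0]); R=R*Rz(sg[3]*q[6]+ty)
    return p+R.apply([0,0,L3]),R
def res(x,sg,D,w=300):
    o=[]
    for q,p,e in D:
        P,R=fk(q,x,sg); o+=list(P-p)+list(w*(Ro.from_euler('xyz',e,degrees=True).inv()*R).as_rotvec())
    return np.array(o+list(.01*np.array(x[6:])))
def fit(D):
    out=[]
    for sg in itertools.product([1,-1],repeat=4):
        b=-71.2-sg[0]*66.8; 
        for ty in(0,90,180,-90):
            try:r=least_squares(res,[b,350,400,400,250,ty,0,0,0],args=(sg,D))
            except Exception: continue
            out.append((r.cost,sg,r.x))
    return sorted(out,key=lambda o:o[0])
E
python3 - <<'E'
from fk import *
log()
import importlib,fk;importlib.reload(fk)
for o in fk.fit(fk.D)[:5]:print(o[0],o[1],np.round(o[2],1))
E
```

```text
67.54118039457255 (-1, -1, -1, -1) [ -4.3  53.9 753.4 353.8 320.2  86.  -48.2 -77.   -8.3]
67.54118039459468 (-1, -1, -1, -1) [ -4.3  53.9 753.4 353.8 320.2  86.  -48.2 -77.   -8.3]
67.54118039462867 (-1, -1, -1, -1) [ -4.3  53.9 753.4 353.8 320.2  86.  -48.2 -77.   -8.3]
67.54118039470698 (-1, -1, -1, -1) [ -4.3  53.9 753.4 353.8 320.2  86.  -48.2 -77.   -8.3]
4083.655194317064 (-1, -1, -1, 1) [  -4.  -210.5  915.5  250.8  370.  -252.7 -117.5 -176.6    1.1]
```

```bash
L='python3 -c "import fk;fk.log()"'
python3 -m pendant '[{"tx":0,"ty":0,"tz":0,"ax":0,"ay":-8,"az":0,"claw":0.6},{"tx":0,"ty":0,"tz":0,"ax":0,"ay":-8,"az":0,"claw":0.6},{"tx":0,"ty":0,"tz":0,"ax":0,"ay":-8,"az":0,"claw":0.6}]' ; eval $L
python3 -m pendant '[{"tx":1,"ty":-4,"tz":0,"ax":0,"ay":0,"az":0,"claw":0.6},{"tx":1,"ty":-4,"tz":0,"ax":0,"ay":0,"az":0,"claw":0.6},{"tx":1,"ty":-4,"tz":0,"ax":0,"ay":0,"az":0,"claw":0.6}]'; eval $L
python3 - <<'E'
from fk import *
for o in fit(D)[:2]:print(o[0],o[1],np.round(o[2],1))
for d in D: print(np.round(d[0],1))
E
```

```text
t: 3.6
ee_pos: [419.7, -173.6, 267.6]
ee_rot: [-176.6, -21.8, -6.3]
force: [-0.0, 0.6, -0.5]
width: 0.6
grasp_force: 0.0
t: 3.9
ee_pos: [456.5, -65.3, 284.4]
ee_rot: [-176.6, -22.0, -6.2]
force: [0.7, -0.0, -0.4]
width: 0.6
grasp_force: 0.0
237.11922846956867 (-1, -1, -1, -1) [ -4.6 384.9 561.1 485.6 270.6  85.7  26.8  49.4 -22. ]
237.11922846958055 (-1, -1, -1, -1) [ -4.6 384.9 561.1 485.6 270.6  85.7  26.8  49.4 -22. ]
[66.8 34.3 -0.1 91.6  0.1 54.  -4.6]
[ 46.2   7.5 -25.6 141.5 -59.8   6.1 -16.4]
[ 19.6   7.7   2.3 136.8 -32.   17.8 -44.8]
[ -5.3   5.4   8.6 136.3 -10.7  16.5 -82.8]
```

```bash
python3 - <<'E'
from fk import *
import go
o=fit(D)[0];sg,x=o[1],o[2]; print(np.round(o[2],1)); 
for d in D:
    P,R=fk(d[0],x,sg);print('res',(P-d[1]).round(1),np.degrees((Ro.from_euler('xyz',d[2],degrees=True).inv()*R).as_rotvec()).round(1))
np.savez('fk.npz',x=x,sg=sg)
lo=np.array([-147.43,-19.82,-74.19,6.32,-59.91,6.04,-150.56])+2;hi=np.array([147.43,112.94,73.91,146.72,239.91,106.73,150.56])-2
rng=np.random.default_rng(0)
for (a,b,h) in[(50,490,28),(50,490,40),(100,490,40),(50,490,90),(50,490,150)]:
  for half in(0,180):
    T=go.slicer_xyz(a,b,h);R=Ro.from_matrix(go.Rt)*Ro.from_euler('z',half,degrees=True); sols=[]
    for k in range(40):
        f=lambda q:np.r_[(lambda P,Q:np.r_[(P-T),300*(R.inv()*Q).as_rotvec()])(*fk(q,x,sg)),.002*(q-(lo+hi)/2)]
        r=least_squares(f,rng.uniform(lo,hi),bounds=(lo,hi),max_nfev=60)
        e=np.linalg.norm(r.fun[:6])
        if e<3: sols.append(r.x.round(0))
    print((a,h,half),len(sols)); 
    for q in np.unique(np.array(sols),axis=0)[::max(1,len(sols)//5)]: print('   ',q)
E
```

```text
[ -4.6 384.9 561.1 485.6 270.6  85.7  26.8  49.4 -22. ]
res [-1.6 -0.1 -0.2] [-0.1  0.   0.3]
res [-3.1  1.1 -2.1] [-2.3 -0.  -0.3]
res [ 1.3 -0.4 -0.2] [-1.7  0.2 -0. ]
res [ 3.6 10.8  2.6] [-1.7  0.2 -0. ]
(50, 28, 0) 20
    [-60.  70.  64. 133. 225.  50.  -3.]
    [-29.  42.  28. 132. 199.  27.  48.]
    [-11.  38.   9. 132. 179.  25.  77.]
    [  3.  38.  -5. 132. 166.  26.  96.]
(50, 28, 180) 26
    [ -23.   41.   22.  132.  192.   26. -122.]
    [ 13.  39. -16. 132. 157.  28. -71.]
    [ 28.  44. -33. 133. 145.  34. -53.]
    [ 35.  48. -41. 133. 141.  38. -44.]
(50, 40, 0) 21
    [-61.  69.  65. 134. 227.  50.  -3.]
    [-18.  38.  16. 133. 186.  24.  67.]
    [ -8.  37.   5. 133. 175.  24.  82.]
    [  8.  37. -11. 133. 160.  26. 103.]
(50, 40, 180) 27
    [  5.  37.  -8. 133. 163.  26. -81.]
    [ 16.  38. -19. 133. 154.  29. -68.]
    [ 29.  43. -34. 134. 144.  34. -51.]
    [ 35.  47. -42. 134. 140.  38. -43.]
    [ 49.  60. -59. 135. 133.  51. -25.]
(100, 40, 0) 25
    [-57.  54.  52. 133. 218.  33.  10.]
    [-16.  37.   6. 132. 166.  23.  84.]
    [-12.  37.   2. 132. 1
[... 505 characters left out ...]
14.  31. -19. 137. 153.  25. 111.]
(50, 90, 180) 29
    [ -4.  30.   0. 137. 169.  22. -90.]
    [ 11.  31. -15. 137. 155.  24. -72.]
    [ 25.  34. -30. 137. 144.  29. -57.]
    [ 32.  37. -39. 138. 139.  32. -49.]
    [ 39.  41. -46. 138. 135.  37. -42.]
(50, 150, 0) 22
    [-61.  40.  62. 142. 230.  30.  12.]
    [-45.  28.  44. 141. 211.  20.  37.]
    [-40.  26.  38. 141. 205.  18.  45.]
    [-12.  21.   8. 141. 172.  16.  85.]
    [ 25.  24. -30. 141. 141.  23. 123.]
(50, 150, 180) 29
    [-13.  21.  10. 141. 173.  16. -97.]
    [ 21.  23. -26. 141. 144.  22. -61.]
    [ 29.  25. -35. 141. 138.  24. -53.]
    [ 36.  28. -43. 142. 133.  27. -47.]
    [ 44.  32. -52. 142. 128.  32. -39.]
```

```bash
cat > plan.py <<'E'
from fk import *
import sys,go
def plan(qt,N,cmd=None):
    z=np.load('fk.npz');x,sg=z['x'],z['sg'];s=sense();q=np.array(s['joints']);qt=np.array(qt,float)
    print('t',round(s['t'],2),'q',q.round(1))
    k=int(np.ceil(max(abs(qt-q)/8))) ; k=max(k,1)
    P0,R0=fk(q,x,sg)
    for i in range(1,k+1):
        P,R=fk(q+(qt-q)*i/k,x,sg)
        d=R0.inv().apply(P-P0)/10; rv=np.degrees((R0.inv()*R).as_rotvec())
        if i<=N: print('t',d.round(1),'a',rv.round(1),'|a|',np.linalg.norm(rv).round(1))
        if i in(N,k): print('at',i,'of',k,'TCP',P.round(0),'tip',(P+R.apply([0,0,19])).round(0),'zax',R.apply([0,0,1]).round(2))
        P0,R0=P,R
if __name__=='__main__': plan(json.loads(sys.argv[1]),5)
E
python3 plan.py '[-5,8,4,134,-5,30,-85]'; python3 plan.py '[-5,15,4,137,80,25,-85]'
```

```text
t 3.9 q [ -5.3   5.4   8.6 136.3 -10.7  16.5 -82.8]
t [-2.3 -1.8  0.8] a [ 1.1 -7.  -3.6] |a| 8.0
t [-2.2 -1.5  0.7] a [ 0.5 -7.1 -3.5] |a| 7.9
at 2 of 2 TCP [424. -18. 259.] tip [427. -17. 240.] zax [ 0.14  0.03 -0.99]
t 3.9 q [ -5.3   5.4   8.6 136.3 -10.7  16.5 -82.8]
t [-0.9  0.4  0.6] a [-1.9 -2.  -7.4] |a| 7.9
t [-0.8  0.4  0.6] a [-1.9 -2.  -7.4] |a| 7.9
t [-0.8  0.4  0.6] a [-1.9 -1.9 -7.4] |a| 7.9
t [-0.7  0.4  0.5] a [-1.9 -1.9 -7.4] |a| 7.9
t [-0.6  0.4  0.5] a [-1.9 -1.8 -7.4] |a| 7.8
at 5 of 12 TCP [436. -82. 252.] tip [441. -85. 234.] zax [ 0.25 -0.2  -0.95]
at 12 of 12 TCP [ 454. -123.  237.] tip [ 460. -132.  222.] zax [ 0.33 -0.45 -0.83]
```

```bash
python3 -m pendant '[{"tx":-0.9,"ty":0.4,"tz":0.5,"ax":-1.9,"ay":-2,"az":-7.4,"claw":0.6},{"tx":-0.8,"ty":0.4,"tz":0.5,"ax":-1.9,"ay":-2,"az":-7.4,"claw":0.6},{"tx":-0.8,"ty":0.4,"tz":0.5,"ax":-1.9,"ay":-2,"az":-7.4,"claw":0.6},{"tx":-0.7,"ty":0.4,"tz":0.5,"ax":-1.9,"ay":-1.9,"az":-7.4,"claw":0.6},{"tx":-0.6,"ty":0.4,"tz":0.5,"ax":-1.9,"ay":-1.8,"az":-7.4,"claw":0.6}]'; python3 -c "import fk;fk.log()"; python3 plan.py '[-5,15,4,137,80,25,-85]'
```

```text
t: 4.4
ee_pos: [431.5, -92.4, 250.7]
ee_rot: [163.7, -7.5, 30.9]
force: [-0.1, -0.2, -0.1]
width: 0.596
grasp_force: 0.0
t 4.4 q [-16.1   8.9  14.8 137.8  24.2  20.8 -83.6]
t [-0.6  0.8  0.6] a [-2.2 -1.7 -7.3] |a| 7.9
t [-0.5  0.8  0.6] a [-2.2 -1.6 -7.3] |a| 7.8
t [-0.5  0.8  0.6] a [-2.2 -1.5 -7.3] |a| 7.8
t [-0.4  0.8  0.6] a [-2.2 -1.4 -7.3] |a| 7.8
t [-0.4  0.8  0.6] a [-2.2 -1.3 -7.3] |a| 7.7
at 5 of 7 TCP [ 438. -110.  239.] tip [ 443. -118.  222.] zax [ 0.28 -0.4  -0.87]
at 7 of 7 TCP [ 454. -123.  237.] tip [ 460. -132.  222.] zax [ 0.33 -0.45 -0.83]
```

Joint 5 is swinging as planned, so I continue.

```bash
python3 -m pendant '[{"tx":-0.6,"ty":0.8,"tz":0.4,"ax":-2.2,"ay":-1.7,"az":-7.3,"claw":0.6},{"tx":-0.5,"ty":0.8,"tz":0.4,"ax":-2.2,"ay":-1.6,"az":-7.3,"claw":0.6},{"tx":-0.5,"ty":0.8,"tz":0.4,"ax":-2.2,"ay":-1.5,"az":-7.3,"claw":0.6},{"tx":-0.4,"ty":0.8,"tz":0.4,"ax":-2.2,"ay":-1.4,"az":-7.3,"claw":0.6},{"tx":-0.4,"ty":0.8,"tz":0.4,"ax":-2.2,"ay":-1.3,"az":-7.3,"claw":0.6}]'; python3 -c "import fk;fk.log()"; python3 plan.py '[-5,22,2,138,169,25,-87]'
```

```text
t: 4.9
ee_pos: [444.6, -140.0, 246.3]
ee_rot: [154.0, 13.1, 62.1]
force: [-0.1, -0.5, 0.3]
width: 0.6
grasp_force: 0.0
t 4.9 q [-24.3  12.7  21.8 140.4  61.1  21.9 -84.8]
t [-0.1  0.9  0.4] a [-2.3 -0.8 -7.2] |a| 7.6
t [-0.   0.9  0.4] a [-2.3 -0.7 -7.2] |a| 7.6
t [0.  0.9 0.4] a [-2.4 -0.6 -7.2] |a| 7.6
t [0.1 0.9 0.4] a [-2.4 -0.4 -7.1] |a| 7.6
t [0.1 1.  0.4] a [-2.5 -0.3 -7.1] |a| 7.5
at 5 of 14 TCP [ 455. -106.  236.] tip [ 463. -115.  221.] zax [ 0.44 -0.45 -0.78]
at 14 of 14 TCP [528. -34. 215.] tip [541. -36. 201.] zax [ 0.7  -0.11 -0.71]
```

```bash
python3 -m pendant '[{"tx":-0.1,"ty":0.8,"tz":0.2,"ax":-2.3,"ay":-0.8,"az":-7.2,"claw":0.6},{"tx":0,"ty":0.8,"tz":0.2,"ax":-2.3,"ay":-0.7,"az":-7.2,"claw":0.6},{"tx":0,"ty":0.8,"tz":0.2,"ax":-2.4,"ay":-0.6,"az":-7.2,"claw":0.6},{"tx":0,"ty":0.8,"tz":0.2,"ax":-2.4,"ay":-0.4,"az":-7.2,"claw":0.6},{"tx":0,"ty":0.8,"tz":0.2,"ax":-2.4,"ay":-0.3,"az":-7.2,"claw":0.6}]'; python3 -c "import fk;fk.log()"; python3 - <<'E'
from fk import *
o=least_squares(res,np.load('fk.npz')['x'],args=((-1,-1,-1,-1),D));print(o.cost,o.x.round(1))
E
python3 plan.py '[-13,21,10,141,172,16,-97]'
```

```text
t: 5.4
ee_pos: [483.2, -147.6, 254.6]
ee_rot: [155.3, 31.6, 96.0]
force: [-0.9, 0.4, -0.1]
width: 0.603
grasp_force: 0.0
1481.4918730304742 [ -5.7 218.7 685.8 409.8 342.7  84.8 -16.  -32.9  -0.8]
t 5.4 q [-24.5  15.   21.  144.  103.9  23.6 -91.7]
t [0.6 1.2 0.4] a [-2.6  0.9 -6.5] |a| 7.0
t [0.6 1.1 0.4] a [-2.6  1.  -6.5] |a| 7.0
t [0.6 1.  0.4] a [-2.5  1.1 -6.5] |a| 7.0
t [0.6 1.  0.4] a [-2.4  1.2 -6.5] |a| 7.0
t [0.6 0.9 0.4] a [-2.4  1.3 -6.5] |a| 7.0
at 5 of 9 TCP [455. -62. 213.] tip [466. -67. 198.] zax [ 0.56 -0.28 -0.78]
at 9 of 9 TCP [462. -28. 188.] tip [473. -29. 173.] zax [ 0.56 -0.1  -0.82]
```

```bash
sed -i 's/^Rt=.*/Rt=np.stack([-up,ys,-n],1)/' go.py; python3 go.py 50 485 130
```

```text
target [475.  -24.6 170.1]
t 5.4 pos [ 483.2 -147.6  254.6] | s-frame ys,up,h -70.2 555.9 183.5 | tool cm [14.92  0.11  0.88] rot [-19.   10.3 -60.7] F ys,up,n 0.2 -0.8 0.4 w 0.603 g 0.0
```

```bash
python3 -m pendant '[{"tx":1.6,"ty":0,"tz":0.1,"ax":-2.2,"ay":1.2,"az":-7.1,"claw":0.6},{"tx":1.6,"ty":0.2,"tz":0.1,"ax":-2.2,"ay":1.2,"az":-7.1,"claw":0.6},{"tx":1.5,"ty":0.4,"tz":0.1,"ax":-2.2,"ay":1.2,"az":-7.1,"claw":0.6},{"tx":1.4,"ty":0.6,"tz":0.1,"ax":-2.2,"ay":1.2,"az":-7.1,"claw":0.6},{"tx":1.3,"ty":0.8,"tz":0.1,"ax":-2.2,"ay":1.2,"az":-7.1,"claw":0.6}]'; python3 go.py 50 485 130;python3 -c "
from h import *
print(np.round(sense()['joints'],1))"
```

```text
t: 5.9
ee_pos: [482.7, -102.9, 221.9]
ee_rot: [165.2, 35.9, 125.6]
force: [0.3, -0.4, -1.0]
width: 0.604
grasp_force: 0.0
target [475.  -24.6 170.1]
t 5.9 pos [ 482.7 -102.9  221.9] | s-frame ys,up,h -26.1 531.1 161.1 | tool cm [8.56 3.75 1.21] rot [-12.    5.6 -36.3] F ys,up,n -0.3 -0.3 -1.1 w 0.604 g 0.0
[ 13.4  19.1 -30.  146.6 111.1  37.2 -78.2]
```

```bash
python3 -m pendant '[{"tx":1.6,"ty":0.6,"tz":0.3,"ax":-2.4,"ay":1.1,"az":-7.2,"claw":0.6},{"tx":1.6,"ty":0.8,"tz":0.3,"ax":-2.4,"ay":1.1,"az":-7.2,"claw":0.6},{"tx":1.5,"ty":1.0,"tz":0.3,"ax":-2.4,"ay":1.1,"az":-7.2,"claw":0.6},{"tx":1.4,"ty":1.2,"tz":0.3,"ax":-2.4,"ay":1.1,"az":-7.2,"claw":0.6},{"tx":1.3,"ty":1.3,"tz":0.3,"ax":-2.4,"ay":1.1,"az":-7.2,"claw":0.6}]'; python3 go.py 50 490 110;python3 -c "
from h import *
print(np.round(sense()['joints'],1))"
```

```text
t: 6.4
ee_pos: [489.1, -52.7, 173.5]
ee_rot: [178.1, 34.5, 157.6]
force: [1.2, 0.9, 0.3]
width: 0.598
grasp_force: 0.0
target [490.4 -27.  156.5]
t 6.4 pos [489.1 -52.7 173.5] | s-frame ys,up,h 24.5 502.0 122.3 | tool cm [1.67 2.39 0.99] rot [ -5.8  -0.3 -11. ] F ys,up,n 1.1 1.1 -0.4 w 0.598 g 0.0
[ 37.1  39.9 -74.  146.7 103.2  61.7 -46.9]
```

```bash
python3 -m pendant '[{"tx":0.5,"ty":0.8,"tz":0.5,"ax":-2,"ay":0,"az":-4,"claw":0.6},{"tx":0.5,"ty":0.8,"tz":0.5,"ax":-2,"ay":0,"az":-4,"claw":0.6},{"tx":0.4,"ty":0.8,"tz":0.5,"ax":-1.8,"ay":-0.3,"az":-3,"claw":0.6},{"tx":0,"ty":0,"tz":0,"ax":0,"ay":0,"az":0,"claw":0.6}]'; python3 go.py 50 490 90;python3 -c "
from h import *
print(np.round(sense()['joints'],1))"
```

```text
t: 6.8
ee_pos: [504.7, -22.4, 161.4]
ee_rot: [179.6, 34.8, 171.2]
force: [-0.1, 0.3, 0.2]
width: 0.598
grasp_force: 0.0
target [501.7 -28.8 140.2]
t 6.8 pos [504.7 -22.4 161.4] | s-frame ys,up,h 56.8 503.8 106.3 | tool cm [ 1.37 -0.69  1.63] rot [ 0.5 -0.2  0.1] F ys,up,n 0.3 0.0 0.2 w 0.598 g 0.0
[ 36.9  43.  -74.2 146.6 109.5  60.  -38.2]
```

```bash
python3 -m pendant '[{"tx":0.7,"ty":-0.35,"tz":0.8,"ax":0.2,"ay":0,"az":0,"claw":0.6},{"tx":0.7,"ty":-0.35,"tz":0.8,"ax":0.2,"ay":0,"az":0,"claw":0.6},{"tx":0,"ty":0,"tz":0.8,"ax":0,"ay":0,"az":0,"claw":0.6},{"tx":0,"ty":0,"tz":0.8,"ax":0,"ay":0,"az":0,"claw":0.6},{"tx":0,"ty":0,"tz":0,"ax":0,"ay":0,"az":0,"claw":0.6}]'; python3 go.py 50 490 60;python3 - <<'E'
from h import *
print(np.round(sense()['joints'],1))
for n in('top','scene'):
    p=snapshot(n);save(p,n+'1')
a=cv2.imread('pics/scene1.png')[130:310,230:470];b=cv2.imread('pics/top1.png')[150:310,230:470]
cv2.imwrite('pics/c.png',np.vstack([cv2.resize(x,None,fx=2,fy=2,interpolation=2)[:300] for x in(a,b)]))
E
```

```text
t: 7.3
ee_pos: [518.5, -28.9, 130.4]
ee_rot: [-179.9, 34.5, 171.3]
force: [-0.4, -0.4, 0.4]
width: 0.599
grasp_force: 0.0
target [518.7 -31.5 115.6]
t 7.3 pos [518.5 -28.9 130.4] | s-frame ys,up,h 52.6 498.0 72.5 | tool cm [ 0.78 -0.26  1.25] rot [ 0.  -0.5  0.2] F ys,up,n -0.5 -0.1 0.5 w 0.599 g 0.0
[ 35.9  48.7 -72.8 146.1 112.5  64.5 -38.1]
```

View pics/c.png

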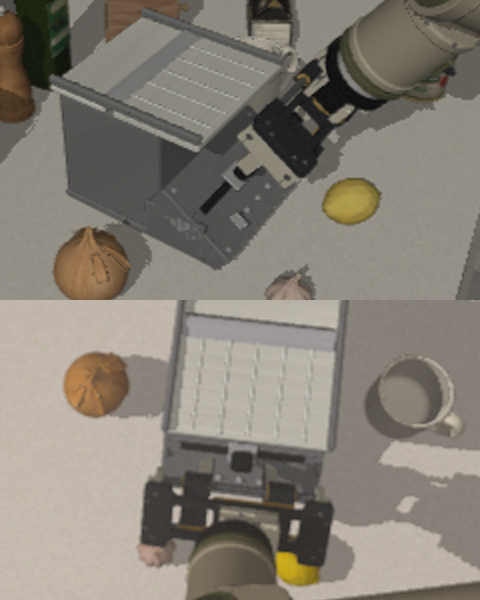

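```bash
python3 -m pendant '[{"tx":0.8,"ty":-0.3,"tz":0.5,"ax":0,"ay":-0.5,"az":0.2,"claw":0.5},{"tx":0,"ty":0,"tz":1.0,"ax":0,"ay":0,"az":0,"claw":0.5},{"tx":0,"ty":0,"tz":1.0,"ax":0,"ay":0,"az":0,"claw":0.5},{"tx":0,"ty":0,"tz":1,"ax":0,"ay":0,"az":0,"claw":0.5},{"tx":0,"ty":0,"tz":0,"ax":0,"ay":0,"az":0,"claw":0.5}]'; python3 go.py 50 490 28
```

```text
t: 7.9
ee_pos: [535.4, -33.7, 97.8]
ee_rot: [-179.9, 34.8, 171.1]
force: [-0.5, -0.3, -0.6]
width: 0.501
grasp_force: 0.0
target [536.9 -34.4  89.4]
t 7.9 pos [535.4 -33.7  97.8] | s-frame ys,up,h 50.5 493.6 35.8 | tool cm [ 0.35 -0.05  0.78] rot [-0.  -0.2  0.1] F ys,up,n -0.4 -0.8 -0.2 w 0.501 g 0.0
```

```bash
python3 -m pendant '[{"tx":0.35,"ty":0,"tz":0.4,"ax":0,"ay":-0.2,"az":0,"claw":0.4},{"tx":0,"ty":0,"tz":0.4,"ax":0,"ay":0,"az":0,"claw":0.35},{"tx":0,"ty":0,"tz":0,"ax":0,"ay":0,"az":0,"claw":0.3},{"tx":0,"ty":0,"tz":0,"ax":0,"ay":0,"az":0,"claw":0},{"tx":0,"ty":0,"tz":0,"ax":0,"ay":0,"az":0,"claw":0}]' 25; python3 go.py 50 490 28
```

```text
t: 8.4
ee_pos: [536.4, -34.1, 90.3]
ee_rot: [-179.9, 35.0, 171.2]
force: [0.4, 0.3, -2.8]
width: 0.259
grasp_force: 25.0
target [536.9 -34.4  89.4]
t 8.4 pos [536.4 -34.1  90.3] | s-frame ys,up,h 50.3 490.2 29.0 | tool cm [ 0.01 -0.03  0.1 ] rot [-0.  -0.   0.1] F ys,up,n 0.4 -1.3 -2.5 w 0.259 g 25.0
```

```bash
python3 -m pendant '[{"tx":0,"ty":0,"tz":-0.4,"ax":0,"ay":0,"az":0,"claw":0},{"tx":0,"ty":0,"tz":-0.4,"ax":0,"ay":0,"az":0,"claw":0},{"tx":0,"ty":0,"tz":-0.35,"ax":0,"ay":0,"az":0,"claw":0},{"tx":0,"ty":0,"tz":0,"ax":0,"ay":0,"az":0,"claw":0}]'; python3 go.py 50.3 490 40.5
```

```text
t: 8.8
ee_pos: [529.7, -33.0, 100.1]
ee_rot: [-179.9, 35.0, 171.2]
force: [1.5, 0.1, -5.6]
width: 0.254
grasp_force: 25.0
target [529.8 -33.   99.6]
t 8.8 pos [529.7 -33.  100.1] | s-frame ys,up,h 50.2 490.2 41.0 | tool cm [0.02 0.01 0.05] rot [-0.   0.   0.2] F ys,up,n 0.3 -2.0 -5.5 w 0.254 g 25.0
```

```bash
python3 -m pendant '[{"tx":0,"ty":0.8,"tz":0,"ax":0,"ay":0,"az":0,"claw":0},{"tx":0,"ty":1,"tz":0,"ax":0,"ay":0,"az":0,"claw":0},{"tx":0,"ty":1,"tz":0,"ax":0,"ay":0,"az":0,"claw":0},{"tx":0,"ty":1,"tz":0,"ax":0,"ay":0,"az":0,"claw":0},{"tx":0,"ty":0,"tz":0,"ax":0,"ay":0,"az":0,"claw":0}]'; python3 go.py 88.3 490 37.2
```

```text
t: 9.3
ee_pos: [536.2, 7.1, 99.6]
ee_rot: [-180.0, 35.0, 171.3]
force: [2.2, -0.0, -5.5]
width: 0.257
grasp_force: 25.0
target [537.6   4.2  96.9]
t 9.3 pos [536.2   7.1  99.6] | s-frame ys,up,h 90.9 490.1 40.5 | tool cm [ 0.   -0.26  0.33] rot [ 0.2 -0.   0.2] F ys,up,n 0.3 -1.4 -5.7 w 0.257 g 25.0
```

```bash
python3 -m pendant '[{"tx":0,"ty":-0.25,"tz":0,"ax":0,"ay":0,"az":0,"claw":0},{"tx":0,"ty":0,"tz":0.2,"ax":0,"ay":0,"az":0,"claw":0},{"tx":0,"ty":0,"tz":0.17,"ax":0,"ay":0,"az":0,"claw":0},{"tx":0,"ty":0,"tz":0,"ax":0,"ay":0,"az":0,"claw":0}]'; python3 go.py 88.3 490 37.2
```

```text
t: 9.7
ee_pos: [537.4, 1.4, 96.7]
ee_rot: [-179.9, 35.0, 171.2]
force: [-1.5, -0.2, -0.6]
width: 0.258
grasp_force: 25.0
target [537.6   4.2  96.9]
t 9.7 pos [537.4   1.4  96.7] | s-frame ys,up,h 85.4 490.1 36.9 | tool cm [ 0.    0.29 -0.03] rot [-0.   0.   0.1] F ys,up,n -0.4 -1.6 0.3 w 0.258 g 25.0
```

```bash
python3 -m pendant '[{"tx":0,"ty":0,"tz":0,"ax":0,"ay":0,"az":0,"claw":0.3},{"tx":0,"ty":0,"tz":0,"ax":0,"ay":0,"az":0,"claw":0.3},{"tx":0,"ty":0.2,"tz":0,"ax":0,"ay":0,"az":0,"claw":0.3},{"tx":0,"ty":0.2,"tz":0,"ax":0,"ay":0,"az":0,"claw":0.3},{"tx":0,"ty":0.2,"tz":0,"ax":0,"ay":0,"az":0,"claw":0.3}]'; python3 go.py 88.3 490 37.2
```

```text
t: 10.2
ee_pos: [538.4, 6.0, 96.7]
ee_rot: [-179.7, 35.1, 171.1]
force: [-2.2, -7.2, 3.8]
width: 0.3
grasp_force: 3.3
target [537.6   4.2  96.9]
t 10.2 pos [538.4   6.   96.7] | s-frame ys,up,h 90.1 490.3 36.7 | tool cm [ 0.03 -0.18 -0.04] rot [-0.3  0.1  0.1] F ys,up,n -7.4 1.4 3.7 w 0.3 g 3.3
```

```bash
python3 -m pendant '[{"tx":0,"ty":0,"tz":0,"ax":0,"ay":0,"az":0,"claw":0.3},{"tx":0,"ty":0,"tz":0,"ax":0,"ay":0,"az":0,"claw":0.3}]'; python3 go.py 88.3 490 37.2;python3 -m pendant '[{"tx":0,"ty":0.1,"tz":0,"ax":0,"ay":0,"az":0,"claw":0.3},{"tx":0,"ty":0.1,"tz":0,"ax":0,"ay":0,"az":0,"claw":0.3},{"tx":0,"ty":0,"tz":0,"ax":0,"ay":0,"az":0,"claw":0.3}]'; python3 go.py 88.3 490 37.2
```

```text
t: 10.4
ee_pos: [538.5, 6.9, 96.7]
ee_rot: [-179.8, 35.0, 171.2]
force: [-1.7, -5.4, 3.0]
width: 0.299
grasp_force: 2.6
target [537.6   4.2  96.9]
t 10.4 pos [538.5   6.9  96.7] | s-frame ys,up,h 91.1 490.3 36.8 | tool cm [ 0.03 -0.28 -0.04] rot [-0.1  0.   0.1] F ys,up,n -5.6 1.0 2.9 w 0.299 g 2.6
t: 10.7
ee_pos: [538.8, 8.8, 96.7]
ee_rot: [-179.8, 35.0, 171.2]
force: [-1.3, -4.8, 3.6]
width: 0.302
grasp_force: 2.7
target [537.6   4.2  96.9]
t 10.7 pos [538.8   8.8  96.7] | s-frame ys,up,h 92.9 490.3 36.8 | tool cm [ 0.03 -0.46 -0.04] rot [-0.1  0.   0.1] F ys,up,n -5.0 1.6 3.3 w 0.302 g 2.7
```

```bash
for i in 1 2 3; do python3 -m pendant '[{"tx":0,"ty":0.1,"tz":0,"ax":0,"ay":0,"az":0,"claw":0.3},{"tx":0,"ty":0.1,"tz":0,"ax":0,"ay":0,"az":0,"claw":0.3}]' >/dev/null; python3 go.py 88.3 490 37.2|tail -1; done
```

```text
t 10.9 pos [539.1  10.4  96.7] | s-frame ys,up,h 94.6 490.3 36.8 | tool cm [ 0.02 -0.63 -0.04] rot [-0.2  0.   0.1] F ys,up,n -5.6 1.9 4.2 w 0.3 g 2.8
t 11.1 pos [539.4  12.4  96.7] | s-frame ys,up,h 96.7 490.3 36.8 | tool cm [ 0.03 -0.84 -0.04] rot [-0.2  0.1  0.1] F ys,up,n -5.7 1.9 2.5 w 0.305 g 2.8
t 11.3 pos [539.7  14.4  96.7] | s-frame ys,up,h 98.6 490.3 36.8 | tool cm [ 0.02 -1.03 -0.04] rot [-0.2  0.   0.1] F ys,up,n -5.5 1.0 3.0 w 0.301 g 3.0
```

```bash
for i in 1 2; do python3 -m pendant '[{"tx":0,"ty":0.1,"tz":0,"ax":0,"ay":0,"az":0,"claw":0.3},{"tx":0,"ty":0.1,"tz":0,"ax":0,"ay":0,"az":0,"claw":0.3}]' >/dev/null; python3 go.py 88.3 490 37.2|tail -1; done
```

```text
t 11.5 pos [540.1  17.6  96.6] | s-frame ys,up,h 101.9 490.2 36.7 | tool cm [ 0.02 -1.36 -0.05] rot [-0.   0.   0.1] F ys,up,n -1.3 -0.4 -1.3 w 0.299 g 0.5
t 11.7 pos [540.5  20.3  96.6] | s-frame ys,up,h 104.6 490.1 36.8 | tool cm [ 0.01 -1.63 -0.04] rot [0.1 0.  0.1] F ys,up,n -1.1 0.1 0.1 w 0.301 g 0.4
```

```bash
for i in 1 2; do python3 -m pendant '[{"tx":0,"ty":0.1,"tz":0,"ax":0,"ay":0,"az":0,"claw":0.3},{"tx":0,"ty":0,"tz":0,"ax":0,"ay":0,"az":0,"claw":0.3}]' >/dev/null; python3 go.py 88.3 490 37.2|tail -1; done
```

```text
t 11.9 pos [540.6  21.   96.6] | s-frame ys,up,h 105.3 490.1 36.8 | tool cm [ 0.01 -1.7  -0.04] rot [0.  0.  0.2] F ys,up,n 0.3 -0.0 -0.9 w 0.299 g 0.0
t 12.1 pos [540.6  21.7  96.6] | s-frame ys,up,h 106.0 490.1 36.8 | tool cm [ 0.01 -1.77 -0.04] rot [0.  0.  0.1] F ys,up,n -0.3 -0.8 0.2 w 0.299 g 0.1
```

```bash
python3 - <<'E'
from h import *
a=snapshot('scene');b=snapshot('top')
c=[cv2.resize(np.ascontiguousarray(p['image'][y:y+60,x:x+80,::-1]),None,fx=7,fy=5 if 0 else 7,interpolation=2)[:300] for p,x,y in((a,300,200),(b,300,205))]
cv2.imwrite('pics/d.png',np.vstack(c))
E
```

```text
(no output)
```

View pics/d.png

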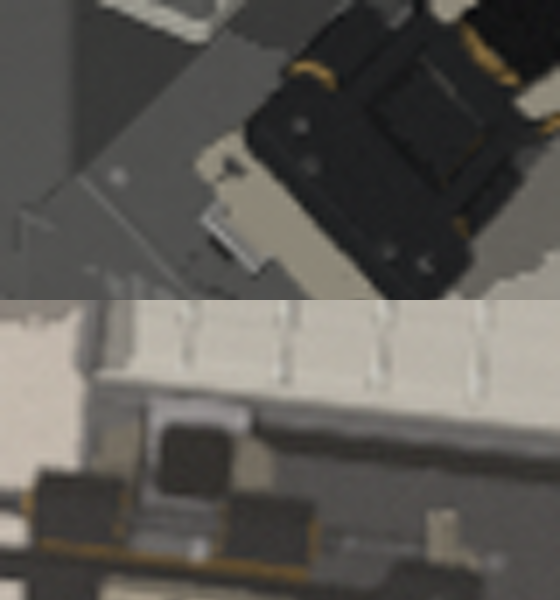

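The knob sits between the fingers at (196,460) in the lower crop, with the plate under it. Next I measure its height from the depth.

```bash
cat > kn.py <<'E'
from fit import *
import go
p=snapshot('top');W,ok=cloud(p);a=W@go.ys;b=W@go.up;h=W@go.n+262;g=p['image'].astype(int).sum(-1)
k=ok&(a>60)&(a<130)&(b>470)&(b<515)&(h>22)&(h<60)&(g<190)
lab=cv2.connectedComponentsWithStats(k.astype(np.uint8))
for i in range(1,lab[0]):
    m=lab[1]==i
    if m.sum()>8: print(m.sum(),'ys',np.percentile(a[m],[3,50,97]).round(1),'up',np.percentile(b[m],[3,50,97]).round(1),'h',np.percentile(h[m],[10,50,90]).round(1))
E
python3 kn.py
python3 - <<'E'
from fit import *
import go
z=np.load('top.npz');W=z['W'];g=z['im'].astype(int).sum(-1)
a=W@go.ys;b=W@go.up;h=W@go.n+262
k=(a>25)&(a<80)&(b>470)&(b<515)&(h>22)&(h<60)&(g<190)
print('initial',k.sum(),np.percentile(a[k],[3,50,97]).round(1),np.percentile(b[k],[3,50,97]).round(1),np.percentile(h[k],[10,50,90]).round(1))
E
```

```text
85 ys [ 92.1 103.8 114.3] up [484.3 495.8 500.6] h [25.5 34.  37. ]
initial 83 [38.3 49.2 59.6] [485.2 495.7 500.8] [26.8 33.7 36.6]
```

Its height matches the start (down), and it has moved 54 mm, to the tab. Now I open the gripper and withdraw along the normal.

```bash
python3 -m pendant '[{"tx":0,"ty":-0.1,"tz":0,"ax":0,"ay":0,"az":0,"claw":0.38},{"tx":0,"ty":0,"tz":0,"ax":0,"ay":0,"az":0,"claw":0.4},{"tx":0,"ty":0,"tz":-1,"ax":0,"ay":0,"az":0,"claw":0.4},{"tx":0,"ty":0,"tz":-1.5,"ax":0,"ay":0,"az":0,"claw":0.4},{"tx":0,"ty":0,"tz":-1.5,"ax":0,"ay":0,"az":0,"claw":0.4}]'; python3 -m pendant '[{"tx":0,"ty":0,"tz":-1.5,"ax":0,"ay":0,"az":0,"claw":0.4},{"tx":0,"ty":0,"tz":-1.5,"ax":0,"ay":0,"az":0,"claw":0.4},{"tx":0,"ty":0,"tz":0,"ax":0,"ay":0,"az":0,"claw":0.4},{"tx":0,"ty":0,"tz":0,"ax":0,"ay":0,"az":0,"claw":0.4}]'; python3 kn.py; python3 - <<'E'
from h import *
print(np.round(sense()['joint_vel'],1))
c=[]
for n in('scene','top'):
    p=snapshot(n);c.append(cv2.resize(np.ascontiguousarray(p['image'][160:310,230:460,::-1]),None,fx=2,fy=2,interpolation=2))
cv2.imwrite('pics/e.png',np.vstack(c)[:600])
E
```

```text
t: 12.75
ee_pos: [517.0, 24.3, 129.9]
ee_rot: [-179.9, 35.0, 171.2]
force: [-0.6, -0.4, -0.5]
width: 0.405
grasp_force: 0.0
t: 13.15
ee_pos: [502.7, 27.2, 155.2]
ee_rot: [-179.9, 35.0, 171.2]
force: [0.1, -0.7, -1.9]
width: 0.401
grasp_force: 0.0
80 ys [ 93.2 103.7 113.5] up [484.7 495.4 500.5] h [25.5 34.  36.2]
[-0.   0.9  0.  -0.1 -0.1 -0.   0.1]
```

View pics/e.png

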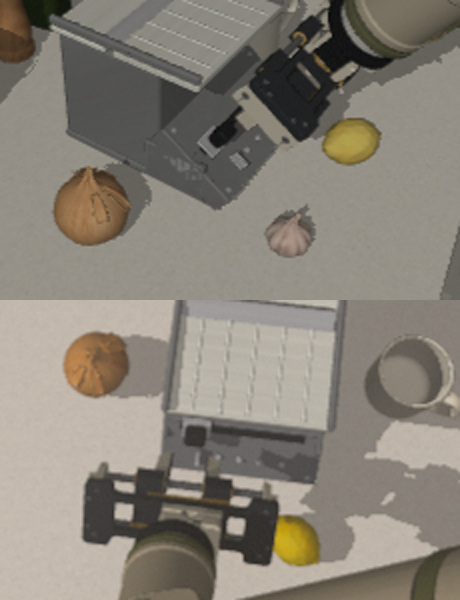

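The knob at (197,435) in the lower view is in line with the tab and fully down. The food and mug have not moved, and the gripper is clear.

```bash
python3 -c "
from bench import r
print(r.job_done())"
```

```text
the job is handed in; nothing more can be done
None
```

The slicer is set to the marked thickness: depth readings show the knob fully down in the notch at the steel tab, 54 mm along from where it started. The food and mug show no movement in the pictures, and I handed the job in at about 13 s with the gripper clear.

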